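Sort look-alike hubs by weight into the stop lanes

TASK

The two hubs standing free on the worktop look alike but may be hollow (about 0.21 kg), filled (about 0.45 kg) or solid (about 0.70 kg): lift each a few centimetres to feel its weight, then set it upright in its lane (the lane whose stop bar has one pin for hollow, two pins for filled, three pins for solid) and slide it along the plate until it is pressed lightly but surely (about 10 N at the wrist) against the stop bar for a moment, then let it go there. Set them down gently without dropping them and never push on a stop with more than 25 N; leave the third hub in its black square frame, the setting ring and the loupe alone.

Things in the scene. Friction and masses are not known exactly. Their poses are not given: they have to be found in the camera images.
- hub_a_centre (a point): centre (half-way up) of the first hub to be sorted (standing free on the worktop): upright closed aluminium hub 66 mm tall, round neck 50 mm thick on a round flange 66 mm across and 20 mm thick; grasp the neck near its top. All hubs look alike: hollow about 0.21 kg, filled about 0.45 kg, solid about 0.70 kg (each within 10 per cent); a core may shift 1 mm inside
- hub_b_centre (a point): centre (half-way up) of the second hub to be sorted (standing free on the worktop): upright closed aluminium hub 66 mm tall, round neck 50 mm thick on a round flange 66 mm across and 20 mm thick; grasp the neck near its top. All hubs look alike: hollow about 0.21 kg, filled about 0.45 kg, solid about 0.70 kg (each within 10 per cent); a core may shift 1 mm inside
- hub_a: the first hub to be sorted; origin at the centre of its underside, z up
- hub_b: the second hub to be sorted; origin at the centre of its underside, z up
- lane_1: One-pin lane for hollow (about 0.21 kg) hubs: fixed grey metal plate 135 x 100 mm, 6 mm thick; two guide rails (tops at 18 mm) 72 mm apart, flared at the near end; a stop bar with one brass pin across the far end. Origin under the plate; x runs along the lane to the stop, z up. Plate from x = -75 to +60 mm, rails from x = -27 mm to the stop, whose near face is at x = +48 mm. Place, turn and order of the lanes vary
- home_1 (a point): home point of the lane with one pin, 39 mm above the worktop: where a hub's centre is when it stands on the plate with its flange touching the stop (15 mm ahead of the lane's origin); x along the lane to the stop, whose face is 33 mm ahead. A hub set down with its centre 50 mm short of this point is still clear of the rails' narrow part and can be slid in
- stop_1: the fixed stop bar with its one brass pin, 12 x 96 x 21 mm (top at 27 mm; the 10 mm pins end at 48 mm above the worktop); origin under its middle, on the plate; rigid, must not feel more than 25 N. Rubbing on the plate takes part of a push, so a wrist force of about 10 N is needed to be sure of contact
- lane_2: Two-pin lane for filled (about 0.45 kg) hubs: fixed grey metal plate 135 x 100 mm, 6 mm thick; two guide rails (tops at 18 mm) 72 mm apart, flared at the near end; a stop bar with two brass pins across the far end. Origin under the plate; x runs along the lane to the stop, z up. Plate from x = -75 to +60 mm, rails from x = -27 mm to the stop, whose near face is at x = +48 mm. Place, turn and order of the lanes vary
- home_2 (a point): home point of the lane with two pins, 39 mm above the worktop: where a hub's centre is when it stands on the plate with its flange touching the stop (15 mm ahead of the lane's origin); x along the lane to the stop, whose face is 33 mm ahead. A hub set down with its centre 50 mm short of this point is still clear of the rails' narrow part and can be slid in
- stop_2: the fixed stop bar with its two brass pins, 12 x 96 x 21 mm (top at 27 mm; the 10 mm pins end at 48 mm above the worktop); origin under its middle, on the plate; rigid, must not feel more than 25 N. Rubbing on the plate takes part of a push, so a wrist force of about 10 N is needed to be sure of contact
- lane_3: Three-pin lane for solid (about 0.70 kg) hubs: fixed grey metal plate 135 x 100 mm, 6 mm thick; two guide rails (tops at 18 mm) 72 mm apart, flared at the near end; a stop bar with three brass pins across the far end. Origin under the plate; x runs along the lane to the stop, z up. Plate from x = -75 to +60 mm, rails from x = -27 mm to the stop, whose near face is at x = +48 mm. Place, turn and order of the lanes vary
- home_3 (a point): home point of the lane with three pins, 39 mm above the worktop: where a hub's centre is when it stands on the plate with its flange touching the stop (15 mm ahead of the lane's origin); x along the lane to the stop, whose face is 33 mm ahead. A hub set down with its centre 50 mm short of this point is still clear of the rails' narrow part and can be slid in
- stop_3: the fixed stop bar with its three brass pins, 12 x 96 x 21 mm (top at 27 mm; the 10 mm pins end at 48 mm above the worktop); origin under its middle, on the plate; rigid, must not feel more than 25 N. Rubbing on the plate takes part of a push, so a wrist force of about 10 N is needed to be sure of contact
- hub_spare: a third hub of the same look, standing inside a square black rubber frame (112 mm square, 8 mm high) flat on the worktop, to the far left; to be left alone
- ring_gauge: loose steel setting ring, 52 mm across and 18 mm tall, a bystander
- loupe: loose black eye loupe, 34 mm across and 30 mm tall, a bystander
Things that resemble listed ones, but are neither listed nor needed, are in the scene too. What is shaped like the hub_b but green or turquoise is not meant.

How it is judged:
On the way, in this order (a step that is already met when the one before it is completed fails the run):
1. one hub is lifted clear, by 25 mm or more (((height (world z) of hub_a_centre above 0.058 m and contact force between hub_a and hub_spare below 0.1 N and contact force between hub_a and lane_1 below 0.1 N and contact force between hub_a and lane_2 below 0.1 N and contact force between hub_a and lane_3 below 0.1 N) or (height (world z) of hub_b_centre above 0.058 m and contact force between hub_b and hub_spare below 0.1 N and contact force between hub_b and lane_1 below 0.1 N and contact force between hub_b and lane_2 below 0.1 N and contact force between hub_b and lane_3 below 0.1 N))), for 0.2 s.
2. one hub is pressed against a stop bar with over 0.5 N (((contact force between hub_a and stop_1 above 0.5 N or contact force between hub_a and stop_2 above 0.5 N or contact force between hub_a and stop_3 above 0.5 N) or (contact force between hub_b and stop_1 above 0.5 N or contact force between hub_b and stop_2 above 0.5 N or contact force between hub_b and stop_3 above 0.5 N))), for 0.1 s.
3. with one hub home at a stop, the other is lifted clear, by 25 mm or more ((((height (world z) of hub_a_centre above 0.058 m and contact force between hub_a and hub_spare below 0.1 N and contact force between hub_a and lane_1 below 0.1 N and contact force between hub_a and lane_2 below 0.1 N and contact force between hub_a and lane_3 below 0.1 N) and ((x of hub_b_centre in the frame of home_1 between -0.0025 and 0.0025 m and y of hub_b_centre in the frame of home_1 between -0.005 and 0.005 m and distance between hub_b_centre and home_1 below 0.007 m and angle between hub_b_centre's own z axis and vertical below 0.08 rad) or (x of hub_b_centre in the frame of home_2 between -0.0025 and 0.0025 m and y of hub_b_centre in the frame of home_2 between -0.005 and 0.005 m and distance between hub_b_centre and home_2 below 0.007 m and angle between hub_b_centre's own z axis and vertical below 0.08 rad) or (x of hub_b_centre in the frame of home_3 between -0.0025 and 0.0025 m and y of hub_b_centre in the frame of home_3 between -0.005 and 0.005 m and distance between hub_b_centre and home_3 below 0.007 m and angle between hub_b_centre's own z axis and vertical below 0.08 rad))) or ((height (world z) of hub_b_centre above 0.058 m and contact force between hub_b and hub_spare below 0.1 N and contact force between hub_b and lane_1 below 0.1 N and contact force between hub_b and lane_2 below 0.1 N and contact force between hub_b and lane_3 below 0.1 N) and ((x of hub_a_centre in the frame of home_1 between -0.0025 and 0.0025 m and y of hub_a_centre in the frame of home_1 between -0.005 and 0.005 m and distance between hub_a_centre and home_1 below 0.007 m and angle between hub_a_centre's own z axis and vertical below 0.08 rad) or (x of hub_a_centre in the frame of home_2 between -0.0025 and 0.0025 m and y of hub_a_centre in the frame of home_2 between -0.005 and 0.005 m and distance between hub_a_centre and home_2 below 0.007 m and angle between hub_a_centre's own z axis and vertical below 0.08 rad) or (x of hub_a_centre in the frame of home_3 between -0.0025 and 0.0025 m and y of hub_a_centre in the frame of home_3 between -0.005 and 0.005 m and distance between hub_a_centre and home_3 below 0.007 m and angle between hub_a_centre's own z axis and vertical below 0.08 rad))))), for 0.2 s.
4. with one hub home, the other is pressed against a stop bar with over 0.5 N ((((contact force between hub_a and stop_1 above 0.5 N or contact force between hub_a and stop_2 above 0.5 N or contact force between hub_a and stop_3 above 0.5 N) and ((x of hub_b_centre in the frame of home_1 between -0.0025 and 0.0025 m and y of hub_b_centre in the frame of home_1 between -0.005 and 0.005 m and distance between hub_b_centre and home_1 below 0.007 m and angle between hub_b_centre's own z axis and vertical below 0.08 rad) or (x of hub_b_centre in the frame of home_2 between -0.0025 and 0.0025 m and y of hub_b_centre in the frame of home_2 between -0.005 and 0.005 m and distance between hub_b_centre and home_2 below 0.007 m and angle between hub_b_centre's own z axis and vertical below 0.08 rad) or (x of hub_b_centre in the frame of home_3 between -0.0025 and 0.0025 m and y of hub_b_centre in the frame of home_3 between -0.005 and 0.005 m and distance between hub_b_centre and home_3 below 0.007 m and angle between hub_b_centre's own z axis and vertical below 0.08 rad))) or ((contact force between hub_b and stop_1 above 0.5 N or contact force between hub_b and stop_2 above 0.5 N or contact force between hub_b and stop_3 above 0.5 N) and ((x of hub_a_centre in the frame of home_1 between -0.0025 and 0.0025 m and y of hub_a_centre in the frame of home_1 between -0.005 and 0.005 m and distance between hub_a_centre and home_1 below 0.007 m and angle between hub_a_centre's own z axis and vertical below 0.08 rad) or (x of hub_a_centre in the frame of home_2 between -0.0025 and 0.0025 m and y of hub_a_centre in the frame of home_2 between -0.005 and 0.005 m and distance between hub_a_centre and home_2 below 0.007 m and angle between hub_a_centre's own z axis and vertical below 0.08 rad) or (x of hub_a_centre in the frame of home_3 between -0.0025 and 0.0025 m and y of hub_a_centre in the frame of home_3 between -0.005 and 0.005 m and distance between hub_a_centre and home_3 below 0.007 m and angle between hub_a_centre's own z axis and vertical below 0.08 rad))))), for 0.1 s.
At the end, for the whole second after the job is handed in: Each of the two hubs stands upright, released and at rest, in the lane for its weight (judged by the load it puts on the lane: one pin under 3.2 N, two pins 3.4 to 5.6 N, three pins over 5.8 N), within 2.5 mm of touching the stop bar and within 5 mm of the lane's middle line ((((x of hub_a_centre in the frame of home_1 between -0.0025 and 0.0025 m and y of hub_a_centre in the frame of home_1 between -0.005 and 0.005 m and distance between hub_a_centre and home_1 below 0.007 m and angle between hub_a_centre's own z axis and vertical below 0.08 rad) and contact force between hub_a and lane_1 between 1.2 and 3.2 N) or ((x of hub_a_centre in the frame of home_2 between -0.0025 and 0.0025 m and y of hub_a_centre in the frame of home_2 between -0.005 and 0.005 m and distance between hub_a_centre and home_2 below 0.007 m and angle between hub_a_centre's own z axis and vertical below 0.08 rad) and contact force between hub_a and lane_2 between 3.4 and 5.6 N) or ((x of hub_a_centre in the frame of home_3 between -0.0025 and 0.0025 m and y of hub_a_centre in the frame of home_3 between -0.005 and 0.005 m and distance between hub_a_centre and home_3 below 0.007 m and angle between hub_a_centre's own z axis and vertical below 0.08 rad) and contact force between hub_a and lane_3 between 5.8 and 9 N)) and linear speed of each of hub_a, hub_b below 0.02 m/s and (((x of hub_b_centre in the frame of home_1 between -0.0025 and 0.0025 m and y of hub_b_centre in the frame of home_1 between -0.005 and 0.005 m and distance between hub_b_centre and home_1 below 0.007 m and angle between hub_b_centre's own z axis and vertical below 0.08 rad) and contact force between hub_b and lane_1 between 1.2 and 3.2 N) or ((x of hub_b_centre in the frame of home_2 between -0.0025 and 0.0025 m and y of hub_b_centre in the frame of home_2 between -0.005 and 0.005 m and distance between hub_b_centre and home_2 below 0.007 m and angle between hub_b_centre's own z axis and vertical below 0.08 rad) and contact force between hub_b and lane_2 between 3.4 and 5.6 N) or ((x of hub_b_centre in the frame of home_3 between -0.0025 and 0.0025 m and y of hub_b_centre in the frame of home_3 between -0.005 and 0.005 m and distance between hub_b_centre and home_3 below 0.007 m and angle between hub_b_centre's own z axis and vertical below 0.08 rad) and contact force between hub_b and lane_3 between 5.8 and 9 N)) and contact force between the fingers and hub_a below 0.05 N and contact force between the fingers and hub_b below 0.05 N).
It fails at once if a hub is pushed against a stop bar with more than 25 N (contact force between any of hub_a, hub_b and stop_1 above 25 N or contact force between any of hub_a, hub_b and stop_2 above 25 N or contact force between any of hub_a, hub_b and stop_3 above 25 N).
It fails at once if a hub is dropped or slammed on a lane (more than 60 N) (contact force between any of hub_a, hub_b and lane_1 above 60 N or contact force between any of hub_a, hub_b and lane_2 above 60 N or contact force between any of hub_a, hub_b and lane_3 above 60 N).
It fails at once if a hub is tipped by more than about 35 degrees (angle between any of hub_a_centre, hub_b_centre's own z axis and vertical above 0.6 rad).
It fails at once if the third hub, the setting ring or the loupe is shifted by more than 15 mm (distance of any of hub_spare, ring_gauge, loupe from where it was at the start of the episode above 0.015 m).
It also fails if it takes over 72 s, if anything falls off the work surface, if the arm or the gripper's body presses on something with over 40 N, if the wrist force passes 120 N, or if a joint passes its speed limit or range.

ROBOT

A 6-joint arm with a two-finger parallel gripper is mounted at the origin on a cart in front of the work surface, level with it; the furniture and walls round the work are solid. World frame = base frame: x ahead of the robot, y to its left, z up, the work surface at z = 0. Lengths are in m, angles in rad, forces in N, time in s.
With the tool pointing down it reaches from about 0.375 to 0.9 m from the base axis. Payload 3.1 kg.
Tool frame: the origin (TCP) lies midway between the tips of the shut fingers; the grasp point (between the pads) lies 19 mm behind it; z points along the fingers, y is the line along which they close (so a half turn about z gives the same grasp; the last joint's range is limited). The gripper opens to 87 mm and grips with 3 to 60 N. Pads are 19 mm wide; open, the fingers measure 117 mm over their backs; the gripper's body (75 mm by 190 mm) begins 51 mm behind the grasp point.
Start: joints at [0.939, 0.527, 1.433, -0, 1.181, -0.178], TCP at [0.274, 0.562, 0.223] pointing down, gripper open.
Joint ranges: [-3.08, 3.08], [-0.75, 2.2], [0.22, 2.44], [-1.43, 4.57], [0, 2.65], [-2.85, 2.85]. Speed limits (rad/s): [2.79, 2.79, 3.14, 3.14, 3.14, 3.14].

INTERFACE

Orientations are given as a unit quaternion [x, y, z, w].
In Python, from rig import status, imaging, order gives the robot as it stands.
- The arm moves only by the tool arm_command, never from a script. Its argument "deltas" is one flat list of numbers, 5 for each row, row after row: the opening, from -1 (shut) to 1 (fully open), so that 0 is half open, then the shift along the tool's x, y, z in m, then the turn about the tool's z in rad. In form: [gripper, tx, ty, tz, roll, gripper, tx, ty, tz, roll, ...]. A call has 1 to 12 rows; each row shifts and turns the commanded pose from where the row before left it, along the tool's axes as they then stand; what a row does not reach is not made up. A row lasts 1/8 s, in which the tool goes at most 62.5 mm and 10.7 degrees, less where a joint would pass 70% of its speed; a pose out of reach is approached as far as the arm can. A call with a gripper value outside its range is refused whole. The fingers move at their own pace and stop on an object; "newtons" is the grip in N (left out, the last holds). Time passes only in rows, so rows that do not move let the fingers close. It gives the time, the measured TCP pose, the force, the opening and the grip force at its end, in the units of the state.
- status.get_obs(): the state, without advancing time (a new reading comes with each control period).
- imaging.camera(name): name is "side" or "top"; returns (picture, depth): 384x512x3 uint8, red, green, blue; 384x512 float32, m along the optical axis (not along the pixel's ray), 0 where there is no reading.
- imaging.camera_params(name): a dict with "intrinsics" (3x3 intrinsics, pixels), "k1" (the pictures are not rectified: a ray, as slopes to the right and down, at radius r is drawn at 1 + k1 r^2 times it, then the intrinsics apply), "camera_from_world" (4x4, takes a point from world to camera coordinates). Camera axes: x right, y up, looking along -z (the intrinsics and any distortion apply to the point x, -y, -z); pixel columns grow to the right and rows downward; lengths in m; the calibration is good to about 2 mm. A picture is of the moment at which its call begins. camera_params takes no time and is no camera call.
- order.hand_in(): hands the job in; it is judged then, once.
The state is a dict: "time": time; "q": joint angles; "joint_velocities": joint speeds; "joint_torque": joint torques, N m; "position": TCP position; "tool_rot": TCP orientation; "ft_force": force on the tool from outside, world axes, zero at the start; "moment": the same for the moment, N m; "grip_width": finger opening in m; "grip_force": force on a finger pad.
Only numpy, scipy, OpenCV 4.12 (cv2) and the standard library are available. Lean on these libraries where they do the work, as an engineer would, in place of code of your own. Each camera call takes 0.05 s, during which the arm holds its last target. There are 200 camera calls.

## Working session

There is one attempt and no reset: what is moved stays moved. The work goes in short steps, Python scripts to look and compute and a tool call to move; the robot and the scene stay as the last step left them, time stands still between calls to the robot, and variables do not carry over. Pictures are saved under pics/ and viewed, at most 10 in all, crops included, and the job is handed in when it is done.

Besides the shell and the picture viewer there is one more tool, called after ">>>" by a JSON object that holds its "method" and its "body", one argument or row to a line. arm_command: Moves the arm, as the interface text tells. Its arguments: {"type":"object","properties":{"deltas":{"type":"array"},"newtons":{"type":"number"}},"required":["deltas"]}

```bash
mkdir -p pics; ls
cat > h.py <<'E'
import numpy as np, cv2
from rig import status, imaging, order
def rays(name,px):
    p=imaging.camera_params(name);K=np.array(p["intrinsics"],float)
    u=cv2.undistortPoints(np.array(px,float).reshape(-1,1,2),K,np.array([p["k1"],0,0,0.])).reshape(-1,2)
    T=np.array(p["camera_from_world"]);R=T[:3,:3];c=-R.T@T[:3,3]
    d=np.c_[u[:,0],-u[:,1],-np.ones(len(u))]@R
    return c,d
def onplane(name,px,z):
    c,d=rays(name,px);return c+d*((z-c[2])/d[:,2])[:,None]
def cloud(name,dep):
    h,w=dep.shape;v,u=np.mgrid[:h,:w]
    c,d=rays(name,np.c_[u.ravel(),v.ravel()])
    return (c+d*dep.ravel()[:,None]).reshape(h,w,3)
E
python3 - <<'E'
from h import *
o=status.get_obs();print(o)
for n in("top","side"):
    im,d=imaging.camera(n);np.savez(n+"0.npz",im=im,d=d);cv2.imwrite(f"pics/{n}0.png",im[:,:,::-1]);print(n,rays(n,[[256,192]]),imaging.camera_params(n)["k1"])
E
```

```text
pics
{'time': 0.0, 'q': array([ 9.38477932e-01,  5.28464049e-01,  1.43391128e+00, -3.06809480e-05,
        1.18137780e+00, -1.78495327e-01]), 'joint_velocities': array([-0.00064713, -0.00021881, -0.00151597, -0.00043609,  0.00255037,
        0.00033537]), 'joint_torque': array([ 2.18459070e-03, -4.40043032e+01, -1.76595122e+01,  6.34928816e-02,
        5.80347993e-02, -1.61992707e-04]), 'position': array([0.27354062, 0.56114417, 0.22157008]), 'tool_rot': array([ 2.24963485e-01,  9.74366596e-01, -9.98268424e-04, -4.13001165e-04]), 'ft_force': array([ 0.49807497, -0.92358139,  0.14037813]), 'moment': array([-0.02271858,  0.03652777, -0.06106064]), 'grip_force': 0.0, 'grip_width': 0.08701292951124327}
top (array([0.34294062, 0.08800947, 1.33997416]), array([[ 0.16416395,  0.00313805, -0.98648695]])) -0.06718773915683961
side (array([ 0.07933324, -1.08414411,  0.79522966]), array([[ 0.33291476,  0.79568274, -0.50624288]])) -0.16710457665302486
```

View pics/top0.png

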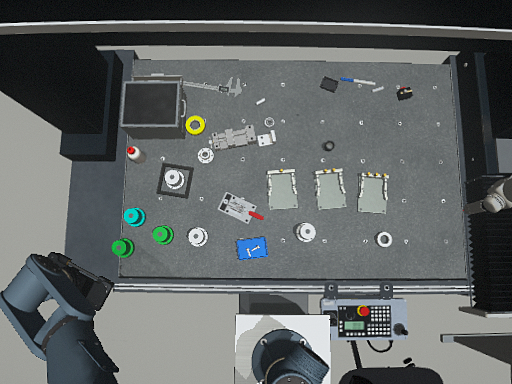

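View pics/side0.png

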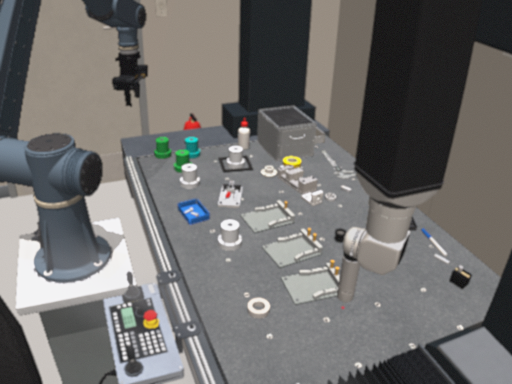

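Both hubs stand free at about (198,237) and (307,232) in the top view. The spare is at (174,178) in its frame and the ring is at (384,240). The lanes are near (282,190), (330,188) and (373,194), with their pins at the far side.

Run:
```python
from h import *
z=np.load("top0.npz");im,d=z["im"],z["d"]
a=cv2.resize(im[160:220,260:395],None,fx=5.9,fy=5.9,interpolation=cv2.INTER_CUBIC)
s=np.load("side0.npz")["im"]
b=cv2.resize(s[195:305,235:350],None,fx=2.5,fy=2.5,interpolation=cv2.INTER_CUBIC)
c=np.zeros((a.shape[0]+230,796,3),np.uint8);c[:a.shape[0],:a.shape[1]]=a
b=b[:230];c[a.shape[0]:a.shape[0]+b.shape[0],:b.shape[1]]=b
cv2.imwrite("pics/crop.png",c[:,:,::-1])
P=cloud("top",d)
print("table z",np.median(P[210:225,320:340,2]))
for nm,(u,v) in dict(hubL=(198,237),hubR=(307,232),spare=(174,178)).items():
    sl=np.s_[v-16:v+17,u-16:u+17];Q=P[sl].reshape(-1,3)
    for lo,hi in((.055,.08),(.012,.03)):
        q=Q[(Q[:,2]>lo)&(Q[:,2]<hi)]
        if len(q)<5:continue
        (cx,cy),r=cv2.minEnclosingCircle(q[:,:2].astype(np.float32)*1000);print(nm,lo,len(q),q.mean(0).round(4),(cx,cy,r))
hsv=cv2.cvtColor(im,cv2.COLOR_RGB2HSV)
m=cv2.inRange(hsv,(12,110,80),(32,255,255));m[:160]=0;m[200:]=0
n,l,st,ce=cv2.connectedComponentsWithStats(m)
for i in range(1,n): print("pin",st[i,4],ce[i].round(1),onplane("top",[ce[i]],.046)[0].round(4))
# lanes: plate/rails by height
Z=P[...,2]
for u0,u1 in((262,303),(311,350),(354,396)):
    sub=np.s_[165:220,u0:u1];Q=P[sub].reshape(-1,3);q=Q[(Q[:,2]>.003)&(Q[:,2]<.1)]
    print("lane",len(q),cv2.minAreaRect((q[:,:2]*1000).astype(np.float32)),q.min(0).round(3),q.max(0).round(3))
    g=(Q[:,2]>.012);print(cv2.minAreaRect((Q[g][:,:2]*1000).astype(np.float32)))
```

```text
table z 0.0005819090487008127
hubL 0.055 187 [0.4071 0.2874 0.0661] (407.43609619140625, 288.2572021484375, 25.209611892700195)
hubL 0.012 101 [0.404  0.2774 0.0207] (407.5338134765625, 287.9173889160156, 32.81135940551758)
hubR 0.055 188 [ 0.4269 -0.078   0.0663] (426.9619445800781, -78.76116943359375, 25.42864990234375)
hubR 0.012 97 [ 0.4224 -0.069   0.0208] (426.6690979003906, -78.3870849609375, 32.800052642822266)
spare 0.055 180 [0.6036 0.3749 0.0662] (604.3114013671875, 376.335205078125, 25.430870056152344)
spare 0.012 122 [0.5962 0.3694 0.0192] (607.8109130859375, 376.2779846191406, 66.70904541015625)
pin 8 [280.9 169.9] [0.6359 0.008  0.046 ]
pin 6 [325.2 169.8] [ 0.638  -0.1439  0.046 ]
pin 8 [333.1 169.1] [ 0.6408 -0.1714  0.046 ]
pin 7 [368.3 173. ] [ 0.6289 -0.2929  0.046 ]
pin 6 [376.5 174. ] [ 0.6258 -0.3214  0.046 ]
pin 6 [384.3 174.3] [ 0.625  -0.3487  0.046 ]
lane 1262 ((564.434814453125, 0.9968948364257812), (198.5436248779297, 141.50927734375), 0.24634891748428345) [ 0.465 -0.069  0.003] [0.664 0.072 0.068]
((492.1985778808594, 14.674018859863281), (112.22084045410156, 313.0982666015625), 83.55227661132812)
lane 1225 ((569.61962890625, -167.6618194580078), (135.18138122558594, 194.39039611816406), 89.38158416748047) [ 0.473 -0.236  0.003] [ 0.666 -0.099  0.053]
((474.2334899902344, -90.02766418457031), (147.40225219726562, 417.14837646484375), 55.868003845214844)
lane 1314 ((571.1642456054688, -325.9092102050781), (148.37384033203125, 198.70599365234375), 88.4052505493164) [ 0.474 -0.403  0.003] [ 0.669 -0.249  0.053]
((505.2911376953125, -131.20755004882812), (131.25718688964844, 529.55322265625), 22.60236930847168)
```

View pics/crop.png

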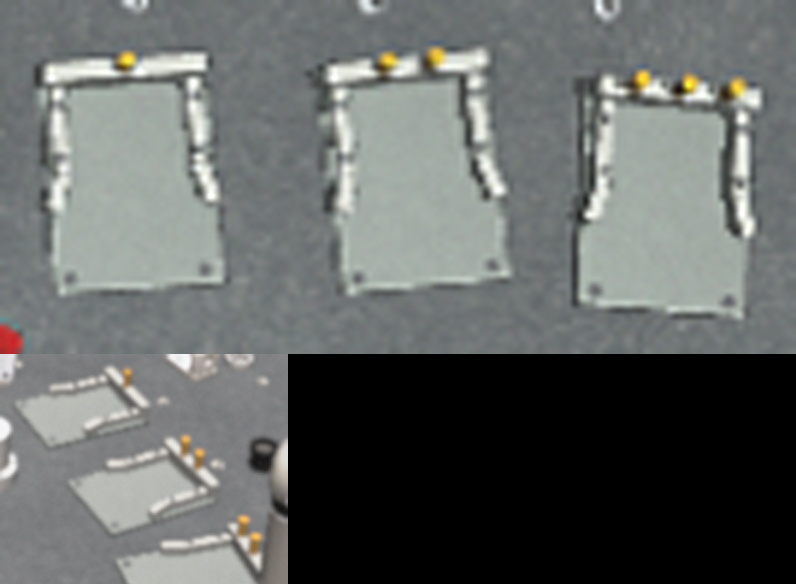

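The lanes from left to right have 1, 2 and 3 pins. Next I'll fit their poses from the plate colour mask and the bar heights.

Run:
```python
from h import *
z=np.load("top0.npz");im,d=z["im"],z["d"];P=cloud("top",d);g=im.min(2)
pin={1:[(.6359,.008)],2:[(.638,-.1439),(.6408,-.1714)],3:[(.6289,-.2929),(.6258,-.3214),(.625,-.3487)]}
V,U=np.mgrid[:384,:512]
for k,(u0,u1) in enumerate(((262,303),(311,350),(354,396)),1):
    box=(U>=u0)&(U<u1)&(V>=164)&(V<218)
    print("lane",k,"table",np.median(g[box&(P[...,2]<.002)]))
    m=(box&(g>120)).astype(np.uint8)
    n,l,st,ce=cv2.connectedComponentsWithStats(m);i=1+st[1:,4].argmax();m=l==i
    q=onplane("top",np.c_[U[m],V[m]],.006)[:,:2]
    # sliding near part: rows nearest robot = plate only
    pl=q[q[:,0]<q[:,0].min()+.045]
    r=cv2.minAreaRect((pl*1000).astype(np.float32));print(" near plate rect",r)
    bar=m&(P[...,2]>.0225)&(P[...,2]<.033)
    qb=onplane("top",np.c_[U[bar],V[bar]],.027)[:,:2]
    print(" bar",len(qb),cv2.minAreaRect((qb*1000).astype(np.float32)))
    rail=m&(P[...,2]>.0135)&(P[...,2]<.021)
    qr=onplane("top",np.c_[U[rail],V[rail]],.018)[:,:2]
    print(" rails",len(qr),cv2.minAreaRect((qr*1000).astype(np.float32)))
    # axis from plate side/near contour
    # pca of plate-colour pixels in the near part
    hull=cv2.convexHull((q*1000).astype(np.float32)).reshape(-1,2)
    pl6=m&(P[...,2]>.003)&(P[...,2]<.009);q6=onplane("top",np.c_[U[pl6],V[pl6]],.006)[:,:2]
    print(" plate6",cv2.minAreaRect((q6*1000).astype(np.float32)),q6.mean(0))
    # axis direction from bar by line fit
    vx,vy,x0,y0=cv2.fitLine((qb*1000).astype(np.float32),cv2.DIST_HUBER,0,.01,.01).ravel();print(" bar line dir deg from -y:",np.degrees(np.arctan2(vx,-vy)) if vy<0 else np.degrees(np.arctan2(-vx,vy)),x0,y0)
```

```text
lane 1 table 113.0
 near plate rect ((522.7977905273438, 2.095958709716797), (41.640480041503906, 108.42638397216797), 13.182613372802734)
 bar 85 ((605.6408081054688, 4.478733062744141), (73.64746856689453, 92.04367065429688), 4.356557369232178)
 rails 87 ((576.4153442382812, 1.4209136962890625), (120.6209945678711, 100.45173645019531), 2.947366952896118)
 plate6 ((570.0038452148438, 1.6478004455566406), (127.48129272460938, 111.94051361083984), 0.695146918296814) [0.5652085  0.00133621]
 bar line dir deg from -y: 1.2123288 636.06464 7.35316
lane 2 table 111.0
 near plate rect ((531.3245239257812, -170.30491638183594), (42.95523452758789, 101.43902587890625), 7.376885890960693)
 bar 56 ((608.2173461914062, -163.18824768066406), (80.04399871826172, 93.17707824707031), 10.416958808898926)
 rails 90 ((600.5654296875, -162.81549072265625), (83.92720031738281, 95.88369750976562), 5.4368109703063965)
 plate6 ((573.3863525390625, -165.75421142578125), (124.4435043334961, 101.92214965820312), 5.6626877784729) [ 0.56725776 -0.1666443 ]
 bar line dir deg from -y: 6.2284613 637.5496 -154.94695
lane 3 table 110.0
 near plate rect ((514.9451293945312, -313.7104797363281), (99.31338500976562, 42.487430572509766), 88.22098541259766)
 bar 37 ((589.4302978515625, -315.70343017578125), (97.27056884765625, 85.33766174316406), 84.13350677490234)
 rails 82 ((576.6060791015625, -316.7452392578125), (98.75426483154297, 89.82305145263672), 85.9661865234375)
 plate6 ((562.0633544921875, -317.7098388671875), (101.16510009765625, 128.61021423339844), 83.89505767822266) [ 0.55226057 -0.31468133]
 bar line dir deg from -y: -3.8301556 622.8998 -321.65628
```

Run:
```python
from h import *
C={1:[(60,292),(224,283),(40,64),(208,53)],2:[(346,293),(510,276),(325,66),(488,48)],3:[(577,303),(742,318),(602,74),(760,90)]}
for k,c in C.items():
    c=(np.array(c)+.5)/5.9-.5+[260,160]
    n=onplane("top",c[:2],.006)[:,:2];f=onplane("top",c[2:],.027)[:,:2]
    nm,fm=n.mean(0),f.mean(0)
    an=lambda p:np.degrees(np.arctan2(p[1,0]-p[0,0],p[0,1]-p[1,1]))
    v=fm-nm;print(k,"near",nm.round(4),"far",fm.round(4),"len",np.hypot(*v),"wid",np.hypot(*(n[1]-n[0])),np.hypot(*(f[1]-f[0])),"ang",an(n),an(f),"axis",np.degrees(np.arctan2(v[1],v[0])))
    e=np.arctan2(v[1],v[0]);m=(nm+fm)/2;o=m+.0075*np.array([np.cos(e),np.sin(e)]);h=o+.015*np.array([np.cos(e),np.sin(e)]);print("  home",h.round(4))
o=status.get_obs();from scipy.spatial.transform import Rotation as R
print(R.from_quat(o["tool_rot"]).as_matrix().round(3))
```

```text
1 near [ 0.5087 -0.0043] far [0.6415 0.0077] len 0.13339440919607184 wid 0.0966942303352359 0.09914871465962588 ang 3.7767292391634113 4.533647119782165 axis 5.1886608560585055
  home [0.5975 0.0037]
2 near [ 0.5122 -0.1733] far [ 0.6446 -0.1591] len 0.13310160157694248 wid 0.0981117353735843 0.09762912154429865 ang 6.4936636149849924 7.160809546292596 axis 6.114058092263506
  home [ 0.6008 -0.1638]
3 near [ 0.4981 -0.3108] far [ 0.6317 -0.3223] len 0.13408573207456342 wid 0.09885939181122702 0.09479471237145741 ang -4.646005851399787 -5.051931393491578 axis -4.908927798333252
  home [ 0.5873 -0.3185]
[[-0.899  0.438 -0.001]
 [ 0.438  0.899 -0.002]
 [ 0.    -0.002 -1.   ]]
```

>>> {"method": "arm_command", "body": {
  "deltas": [1,0,0,0,-0.15,1,0,0,0,-0.15,1,0,0,0,-0.154,1,-0.019,-0.039,0,0,1,-0.019,-0.039,0,0,1,-0.019,-0.039,0,0,1,-0.019,-0.039,0,0,1,-0.019,-0.039,0,0,1,-0.019,-0.039,0,0,1,-0.019,-0.039,0,0,1,0,0,0,0],
  "newtons": 40
}}

```text
time: 1.48
position: [0.408, 0.2866, 0.2223]
tool_rot: [0.002, 1.0, -0.0, -0.0]
ft_force: [0.1, 0.9, 1.3]
grip_width: 0.0871
grip_force: 0.0
```

>>> {"method": "arm_command", "body": {
  "deltas": [1,0,0.001,0.04,0,1,0,0,0.04,0,1,0,0,0.04,0,1,0,0,0.03,0,1,0,0,0.02,0,1,0,0,0.01,0,1,0,0,0.009,0,1,0,0,0,0,1,0,0,0,0]
}}

```text
time: 2.6
position: [0.4074, 0.29, 0.0341]
tool_rot: [-0.0, 1.0, 0.0, 0.001]
ft_force: [-1.1, -0.3, -0.2]
grip_width: 0.0869
grip_force: 0.0
```

```bash
cat > st.py <<'E'
from h import *
def avg(n=10):
    F=[]
    for i in range(n):
        o=status.get_obs();F.append(np.r_[o["ft_force"],o["moment"]]);imaging.camera("top")
    F=np.array(F);print("t",round(o["time"],2),"pos",o["position"].round(4),"F,M",F.mean(0).round(3),"sd",F.std(0).round(2)[:3],"w",round(o["grip_width"],4),o["grip_force"])
if __name__=="__main__":avg()
E
python3 st.py
```

```text
t 3.05 pos [0.4071 0.2898 0.0337] F,M [-0.087  0.005  0.011  0.045  0.033  0.012] sd [0.55 0.3  0.49] w 0.087 0.0
```

Close and lift.

>>> {"method": "arm_command", "body": {
  "deltas": [0,0,-0.001,0,0,-0.2,0,0,0,0,-0.4,0,0,0,0,-0.4,0,0,0,0,-0.4,0,0,0,0,-0.4,0,0,-0.01,0,-0.4,0,0,-0.02,0,-0.4,0,0,-0.03,0,-0.4,0,0,-0.03,0,-0.4,0,0,0,0,-0.4,0,0,0,0,-0.4,0,0,0,0]
}}

```text
time: 4.6
position: [0.4061, 0.2883, 0.1224]
tool_rot: [-0.0, 1.0, -0.001, -0.001]
ft_force: [-0.5, 0.4, -2.9]
grip_width: 0.0488
grip_force: 40.0
```

```bash
python3 st.py
```

```text
t 5.05 pos [0.407  0.2887 0.1234] F,M [ 0.069  0.036 -2.183  0.056  0.017 -0.004] sd [0.45 0.55 0.51] w 0.0492 39.99979549145792
```

>>> {"method": "arm_command", "body": {
  "deltas": [-0.4,0,0,-0.03,0,-0.4,0,-0.01,-0.04,0,-0.4,-0.0165,-0.035,0,0,-0.4,-0.0165,-0.035,0,0,-0.4,-0.0165,-0.035,0,0,-0.4,-0.0165,-0.035,0,0,-0.4,-0.0165,-0.035,0,0,-0.4,-0.0165,-0.035,0,0,-0.4,-0.0165,-0.035,0,0,-0.4,-0.0165,-0.034,0,0,-0.4,-0.0065,0,0,-0.082,-0.4,0,0,0,0]
}}

```text
time: 6.6
position: [0.5458, -0.0007, 0.1934]
tool_rot: [-0.04, 0.999, 0.0, -0.0]
ft_force: [0.2, 0.3, -2.1]
grip_width: 0.0489
grip_force: 40.0
```

Run:
```python
from h import *
im,d=imaging.camera("top");s,_=imaging.camera("side")
print(status.get_obs()["position"],status.get_obs()["tool_rot"])
a=cv2.resize(im[150:230,240:340],(560,448),interpolation=cv2.INTER_CUBIC)
cv2.imwrite("pics/a1.png",a[:,:,::-1])
```

```text
[5.44797459e-01 1.77455087e-04 1.93295587e-01] [-4.06418943e-02  9.99173560e-01  1.90418297e-04 -6.29973150e-04]
```

View pics/a1.png

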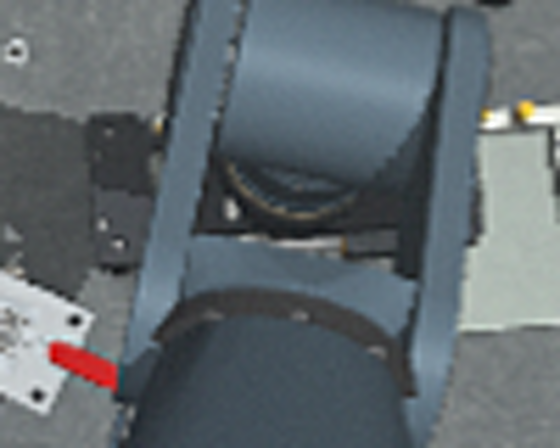

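The arm hides the lane from the top camera, so I'll check the clamp's height and then descend by force.

Run:
```python
from h import *
d=np.load("top0.npz")["d"];P=cloud("top",d)
q=P[188:228,215:268].reshape(-1,3);print(np.percentile(q[:,2],[50,90,99,100]))
q=P[85:160,180:280].reshape(-1,3);print(np.percentile(q[:,2],[50,90,99,100]))
```

```text
[0.00247488 0.02228023 0.06586316 1.33997416]
[0.00174077 0.02921408 0.10251948 1.33997416]
```

>>> {"method": "arm_command", "body": {
  "deltas": [-0.4,0,0,0.04,0,-0.4,0,0,0.03,0,-0.4,0,0,0.02,0,-0.4,0,0,0,0]
}}

```text
time: 7.2
position: [0.5437, 0.0007, 0.1022]
tool_rot: [-0.041, 0.999, 0.001, -0.002]
ft_force: [-0.2, -0.2, -1.9]
grip_width: 0.0488
grip_force: 40.0
```

>>> {"method": "arm_command", "body": {
  "deltas": [-0.4,0,0,0.03,0,-0.4,0,0,0.02,0,-0.4,0,0,0.006,0,-0.4,0,0,0,0,-0.4,0,0,0.001,0,-0.4,0,0,0.001,0,-0.4,0,0,0.001,0,-0.4,0,0,0.001,0,-0.4,0,0,0,0]
}}

```text
time: 8.32
position: [0.5455, -0.0002, 0.0435]
tool_rot: [-0.041, 0.999, 0.0, -0.0]
ft_force: [0.1, -0.5, -1.9]
grip_width: 0.0488
grip_force: 40.0
```

```bash
python3 st.py
```

```text
t 8.78 pos [ 5.456e-01 -2.000e-04  4.360e-02] F,M [ 6.000e-02 -3.110e-01 -1.741e+00  5.800e-02  9.000e-03 -1.000e-03] sd [0.59 0.46 0.5 ] w 0.0492 39.99965457660437
```

>>> {"method": "arm_command", "body": {
  "deltas": [-0.4,0,0,0.001,0,-0.4,0,0,0.001,0,-0.4,0,0,0.001,0,-0.4,0,0,0.0005,0,-0.4,0,0,0,0]
}}

```text
time: 9.45
position: [0.5455, -0.0002, 0.04]
tool_rot: [-0.041, 0.999, 0.0, -0.0]
ft_force: [-0.2, -0.0, -1.4]
grip_width: 0.0489
grip_force: 40.0
```

```bash
python3 -c "
from st import *;avg(5)"
```

```text
t 9.65 pos [ 5.456e-01 -2.000e-04  4.010e-02] F,M [ 0.011  0.307 -1.895  0.054  0.027  0.006] sd [0.35 0.35 0.56] w 0.0489 39.99972389166942
```

>>> {"method": "arm_command", "body": {
  "deltas": [-0.4,0,0,0.0005,0,-0.4,0,0,0.0003,0,-0.4,0,0,0,0]
}}

```text
time: 10.07
position: [0.5456, -0.0002, 0.0396]
tool_rot: [-0.041, 0.999, -0.0, 0.0]
ft_force: [-1.3, 0.1, 1.1]
grip_width: 0.0488
grip_force: 40.0
```

```bash
python3 -c "
from st import *;avg(5)"
```

```text
t 10.28 pos [ 5.456e-01 -2.000e-04  3.950e-02] F,M [-1.021  0.233  2.353  0.033  0.143 -0.036] sd [0.37 0.37 0.88] w 0.0487 39.999624648844474
```

On the plate. Slide in.

>>> {"method": "arm_command", "body": {
  "deltas": [-0.4,-0.005,0,0,0,-0.4,-0.005,0,0,0,-0.4,-0.005,0,0,0,-0.4,-0.005,0,0,0,-0.4,-0.005,0,0,0,-0.4,0,0,0,0]
}}

```text
time: 11.08
position: [0.5699, 0.002, 0.0395]
tool_rot: [-0.041, 0.999, 0.0, -0.001]
ft_force: [-2.9, -0.2, 5.4]
grip_width: 0.0486
grip_force: 40.0
```

```bash
python3 -c "
from st import *;avg(4)"
```

```text
t 11.22 pos [0.5699 0.002  0.0395] F,M [-2.021  0.649  5.395  0.059  0.415  0.007] sd [0.54 0.54 0.08] w 0.0487 39.99974416779878
```

>>> {"method": "arm_command", "body": {
  "deltas": [-0.4,-0.005,0,0,0,-0.4,-0.005,0,0,0,-0.4,-0.005,0,0,0,-0.4,0,0,0,0]
}}

```text
time: 11.78
position: [0.585, 0.0032, 0.0395]
tool_rot: [-0.041, 0.999, 0.0, -0.001]
ft_force: [-1.7, -0.3, 5.3]
grip_width: 0.0489
grip_force: 40.0
```

```bash
python3 -c "
from st import *;avg(5)"
```

```text
t 11.97 pos [0.5849 0.0032 0.0395] F,M [-2.227 -0.023  5.289  0.058  0.436 -0.014] sd [0.52 0.41 0.44] w 0.0486 39.999707313181716
```

>>> {"method": "arm_command", "body": {
  "deltas": [-0.4,-0.002,0,0,0,-0.4,-0.002,0,0,0,-0.4,-0.002,0,0,0,-0.4,-0.002,0,0,0,-0.4,-0.001,0,0,0,-0.4,0,0,0,0]
}}

```text
time: 12.78
position: [0.5927, 0.004, 0.0396]
tool_rot: [-0.041, 0.999, 0.0, -0.002]
ft_force: [-4.9, 0.6, 7.8]
grip_width: 0.0492
grip_force: 40.0
```

```bash
python3 -c "
from st import *;avg(5)"
```

```text
t 12.97 pos [0.5927 0.004  0.0396] F,M [-4.916  0.218  7.682 -0.02   0.727 -0.01 ] sd [0.38 0.43 0.5 ] w 0.0492 39.9995794743154
```

>>> {"method": "arm_command", "body": {
  "deltas": [-0.4,-0.0007,0,0,0,-0.4,0,0,0,0]
}}

```text
time: 13.28
position: [0.5928, 0.004, 0.0396]
tool_rot: [-0.041, 0.999, 0.0, -0.002]
ft_force: [-5.4, -1.3, 8.2]
grip_width: 0.0489
grip_force: 40.0
```

```bash
python3 -c "
from st import *;avg(5)"
```

```text
t 13.47 pos [0.5928 0.004  0.0396] F,M [-5.607 -0.624  8.166 -0.086  0.928 -0.037] sd [0.2  0.48 0.28] w 0.049 39.99953253609419
```

>>> {"method": "arm_command", "body": {
  "deltas": [-0.4,-0.001,0,0,0,-0.4,-0.001,0,0,0,-0.4,0,0,0,0]
}}

```text
time: 13.9
position: [0.5954, 0.0042, 0.0396]
tool_rot: [-0.041, 0.999, 0.0, -0.002]
ft_force: [-4.8, 1.1, 8.1]
grip_width: 0.0489
grip_force: 40.0
```

```bash
python3 -c "
from st import *;avg(5)"
```

```text
t 14.1 pos [0.5954 0.0042 0.0396] F,M [-4.527e+00  5.740e-01  7.451e+00 -1.900e-02  7.500e-01 -4.000e-03] sd [0.44 0.7  0.53] w 0.049 39.99955381390464
```

>>> {"method": "arm_command", "body": {
  "deltas": [-0.4,-0.001,0,-0.0003,0,-0.4,-0.001,0,0,0,-0.4,0,0,0,0]
}}

```text
time: 14.52
position: [0.597, 0.0043, 0.0396]
tool_rot: [-0.041, 0.999, 0.0, -0.002]
ft_force: [-5.6, -1.0, 8.2]
grip_width: 0.0491
grip_force: 40.0
```

```bash
python3 -c "
from st import *;avg(5)"
```

```text
t 14.72 pos [0.597  0.0042 0.0396] F,M [-5.351 -0.894  7.343 -0.112  0.919 -0.025] sd [0.18 0.5  0.51] w 0.0489 39.99950063247525
```

>>> {"method": "arm_command", "body": {
  "deltas": [-0.4,-0.001,0,-0.0003,0,-0.4,0,0,0,0]
}}

```text
time: 15.02
position: [0.5971, 0.0043, 0.0397]
tool_rot: [-0.041, 0.999, 0.0, -0.003]
ft_force: [-5.9, -0.6, 7.4]
grip_width: 0.0484
grip_force: 40.0
```

```bash
python3 -c "
from st import *;avg(5)"
```

```text
t 15.22 pos [0.5971 0.0043 0.0397] F,M [-6.336 -1.328  6.938 -0.252  1.082 -0.025] sd [0.37 0.42 0.5 ] w 0.0485 39.99975599654135
```

>>> {"method": "arm_command", "body": {
  "deltas": [-0.4,-0.001,0,0,0,-0.4,-0.001,0,0,0,-0.4,0,0,0,0]
}}

```text
time: 15.65
position: [0.5972, 0.0043, 0.0397]
tool_rot: [-0.042, 0.999, 0.0, -0.005]
ft_force: [-10.5, -2.2, 10.1]
grip_width: 0.0491
grip_force: 40.0
```

```bash
python3 -c "
from st import *;avg(5)"
```

```text
t 15.85 pos [0.5972 0.0043 0.0397] F,M [-9.883 -2.335 10.567 -0.463  1.597 -0.059] sd [0.51 0.15 0.83] w 0.0487 39.99984933034284
```

Pressed home at about 10 N. Ease off a little and release.

>>> {"method": "arm_command", "body": {
  "deltas": [-0.4,0.001,0,0,0,-0.4,0.001,0,-0.0005,0,-0.4,0,0,0,0,0,0,0,0,0,0.5,0,0,0,0,1,0,0,0,0,1,0,0,0,0,1,0,0,0,0]
}}

```text
time: 16.9
position: [0.6006, 0.0043, 0.0403]
tool_rot: [-0.041, 0.999, -0.0, 0.0]
ft_force: [-1.0, -0.2, 0.2]
grip_width: 0.0811
grip_force: 0.0
```

```bash
python3 -c "
from st import *;avg(5)"
```

```text
t 17.1 pos [0.6002 0.0043 0.0404] F,M [-0.597  0.015  0.228  0.05   0.019  0.018] sd [0.36 0.22 0.48] w 0.0859 0.0
```

>>> {"method": "arm_command", "body": {
  "deltas": [1,0,0,-0.02,0,1,0,0,-0.03,0,1,0,0,-0.04,0,1,0,0,-0.04,0,1,0,0,-0.02,0.082,1,0.029,-0.014,0,0,1,0.029,-0.014,0,0,1,0.029,-0.014,0,0,1,0.029,-0.014,0,0,1,0.029,-0.014,0,0,1,0.029,-0.013,0,0,1,0,0,0,0]
}}

```text
time: 18.65
position: [0.4241, -0.0787, 0.1904]
tool_rot: [0.001, 1.0, 0.0, -0.001]
ft_force: [-0.3, 0.3, 0.5]
grip_width: 0.0869
grip_force: 0.0
```

Run:
```python
from h import *
o=status.get_obs();print(o["time"],o["position"],o["tool_rot"])
im,d=imaging.camera("top");P=cloud("top",d);np.savez("top1.npz",im=im,d=d)
s,_=imaging.camera("side")
Q=P[160:205,262:305].reshape(-1,3);q=Q[(Q[:,2]>.062)&(Q[:,2]<.082)]
print(len(q),q[:,2].mean() if len(q) else 0, cv2.minEnclosingCircle(q[:,:2].astype(np.float32)*1000) if len(q) else 0)
a=cv2.resize(im[150:250,240:340],(400,400),interpolation=cv2.INTER_CUBIC);b=cv2.resize(s[180:280,200:300],(400,400),interpolation=cv2.INTER_CUBIC)
cv2.imwrite("pics/a2.png",np.hstack([a,b])[:,:,::-1])
```

```text
18.65 [ 0.42410223 -0.07874952  0.19035839] [ 1.04436619e-03  9.99999055e-01  3.73740991e-04 -8.12314646e-04]
175 0.07204231369890851 ((597.685546875, 1.963021993637085), 25.23664665222168)
```

View pics/a2.png

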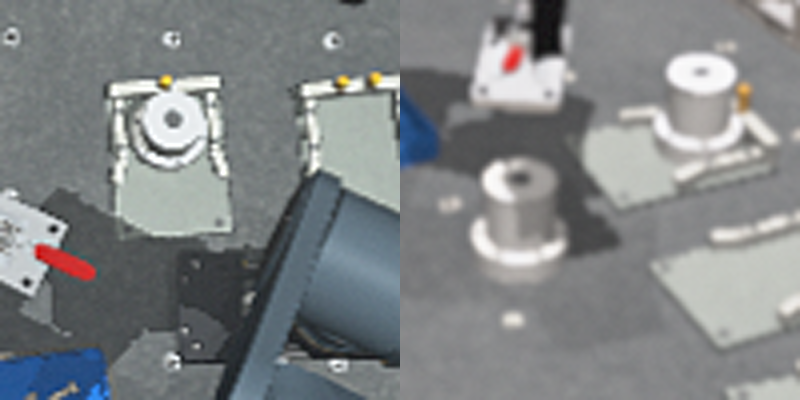

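The left crop shows the first hub upright at about (172,120), between the rails and against the one-pin bar. Its measured centre is (0.598, 0.002) and its top is at z 0.072, which agrees with home. Next is the second hub.

>>> {"method": "arm_command", "body": {
  "deltas": [1,-0.003,0,0.03,0,1,0,0,0.04,0,1,0,0,0.04,0,1,0,0,0.03,0,1,0,0,0.016,0,1,0,0,0,0,1,0,0,0,0]
}}

```text
time: 19.62
position: [0.4302, -0.0788, 0.0346]
tool_rot: [-0.0, 1.0, -0.0, 0.001]
ft_force: [0.3, -0.7, 0.4]
grip_width: 0.0871
grip_force: 0.0
```

```bash
python3 -c "
from st import *;avg(5)"
```

```text
t 19.82 pos [ 0.4298 -0.0789  0.0351] F,M [ 0.068 -0.192  0.149  0.038  0.008  0.015] sd [0.54 0.34 0.38] w 0.0868 0.0
```

>>> {"method": "arm_command", "body": {
  "deltas": [0,0,0,0,0,-0.2,0,0,0,0,-0.4,0,0,0,0,-0.4,0,0,0,0,-0.4,0,0,0,0,-0.4,0,0,-0.01,0,-0.4,0,0,-0.02,0,-0.4,0,0,-0.03,0,-0.4,0,0,-0.03,0,-0.4,0,0,0,0,-0.4,0,0,0,0,-0.4,0,0,0,0],
  "newtons": 45
}}

```text
time: 21.38
position: [0.428, -0.0783, 0.1231]
tool_rot: [-0.0, 1.0, 0.001, -0.001]
ft_force: [-0.3, -0.2, -7.6]
grip_width: 0.0493
grip_force: 45.0
```

```bash
python3 st.py
```

```text
t 21.82 pos [ 0.4291 -0.0788  0.1242] F,M [ 3.000e-03  1.380e-01 -7.059e+00  4.700e-02 -9.000e-03 -3.000e-03] sd [0.34 0.36 0.57] w 0.0492 44.99945186282275
```

Hub two weighs 7.06 N, so it's solid and goes to the three-pin lane.

>>> {"method": "arm_command", "body": {
  "deltas": [-0.4,0,0,-0.03,0,-0.4,-0.0156,-0.0336,0,0,-0.4,-0.0156,-0.0336,0,0,-0.4,-0.0156,-0.0336,0,0,-0.4,-0.0156,-0.0336,0,0,-0.4,-0.0156,-0.0336,0,0,-0.4,-0.0156,-0.0336,0,0,-0.4,-0.0156,-0.0336,0,0,-0.4,0,0,0,0.085,-0.4,0,0,0,0,-0.4,0,0,0,0]
}}

```text
time: 23.25
position: [0.5376, -0.313, 0.1537]
tool_rot: [0.042, 0.999, 0.001, -0.001]
ft_force: [0.0, -0.1, -7.6]
grip_width: 0.0495
grip_force: 45.0
```

```bash
python3 -c "
from st import *;avg(2);print(status.get_obs()['tool_rot'])"
```

```text
t 23.3 pos [ 0.5378 -0.313   0.1539] F,M [-0.043  0.062 -7.278  0.048 -0.047  0.035] sd [0.09 0.2  0.29] w 0.0493 44.999260809563566
[ 4.17233367e-02  9.99129098e-01  2.85125523e-04 -3.56741496e-04]
```

>>> {"method": "arm_command", "body": {
  "deltas": [-0.4,0,-0.0012,0.04,0,-0.4,0,0,0.03,0,-0.4,0,0,0.025,0,-0.4,0,0,0.012,0,-0.4,0,0,0,0,-0.4,0,0,0.001,0,-0.4,0,0,0.001,0,-0.4,0,0,0.001,0,-0.4,0,0,0,0,-0.4,0,0,0,0]
}}

```text
time: 24.6
position: [0.5383, -0.3152, 0.0445]
tool_rot: [0.042, 0.999, -0.0, 0.0]
ft_force: [1.0, 1.1, -6.5]
grip_width: 0.0495
grip_force: 45.0
```

```bash
python3 -c "
from st import *;avg(5)"
```

```text
t 24.8 pos [ 0.5383 -0.3151  0.0443] F,M [ 1.560e-01  4.870e-01 -6.864e+00  5.700e-02 -3.000e-03  1.300e-02] sd [0.66 0.46 0.25] w 0.0494 44.999378319480456
```

>>> {"method": "arm_command", "body": {
  "deltas": [-0.4,0,0.0005,0.001,0,-0.4,0,0,0.001,0,-0.4,0,0,0.0007,0,-0.4,0,0,0.0005,0,-0.4,0,0,0,0]
}}

```text
time: 25.48
position: [0.5382, -0.3146, 0.0411]
tool_rot: [0.042, 0.999, 0.0, -0.0]
ft_force: [-0.2, -0.2, -7.7]
grip_width: 0.0496
grip_force: 45.0
```

```bash
python3 -c "
from st import *;avg(5)"
```

```text
t 25.68 pos [ 0.5383 -0.3147  0.0412] F,M [-1.790e-01  1.800e-01 -6.905e+00  1.200e-02 -3.300e-02 -4.000e-03] sd [0.35 0.32 0.44] w 0.0493 44.99941628339002
```

>>> {"method": "arm_command", "body": {
  "deltas": [-0.4,0,0,0.0005,0,-0.4,0,0,0.0005,0,-0.4,0,0,0,0]
}}

```text
time: 26.1
position: [0.5384, -0.3147, 0.0404]
tool_rot: [0.042, 0.999, -0.0, 0.0]
ft_force: [-0.7, 0.2, -5.6]
grip_width: 0.0495
grip_force: 45.0
```

```bash
python3 -c "
from st import *;avg(5)"
```

```text
t 26.3 pos [ 0.5383 -0.3147  0.0404] F,M [-0.588  0.116 -4.534  0.148  0.075  0.021] sd [0.57 0.48 0.59] w 0.0495 44.99833811132703
```

>>> {"method": "arm_command", "body": {
  "deltas": [-0.4,-0.005,0,0.0003,0,-0.4,-0.005,0,0,0,-0.4,-0.005,0,0,0,-0.4,-0.005,0,0,0,-0.4,-0.005,0,0,0,-0.4,0,0,0,0]
}}

```text
time: 27.1
position: [0.5643, -0.3171, 0.0404]
tool_rot: [0.042, 0.999, -0.0, 0.001]
ft_force: [-2.7, -0.7, 3.2]
grip_width: 0.0493
grip_force: 45.0
```

```bash
python3 -c "
from st import *;avg(4)"
```

```text
t 27.25 pos [ 0.5643 -0.3171  0.0404] F,M [-1.862 -0.141  2.76   0.275  0.344  0.075] sd [0.64 0.4  0.58] w 0.0493 45.000586268724874
```

>>> {"method": "arm_command", "body": {
  "deltas": [-0.4,-0.005,0,0,0,-0.4,-0.005,0,0,0,-0.4,-0.005,0,0,0,-0.4,0,0,0,0]
}}

```text
time: 27.8
position: [0.5774, -0.318, 0.0403]
tool_rot: [0.042, 0.999, 0.0, -0.001]
ft_force: [-5.6, 0.5, 6.9]
grip_width: 0.0496
grip_force: 45.0
```

```bash
python3 -c "
from st import *;avg(5)"
```

```text
t 28.0 pos [ 0.5774 -0.318   0.0403] F,M [-5.043  0.314  6.012  0.21   0.834  0.042] sd [0.37 0.27 0.81] w 0.0494 44.998937463678885
```

>>> {"method": "arm_command", "body": {
  "deltas": [-0.4,-0.001,0,-0.0005,0,-0.4,-0.0015,0,-0.0002,0,-0.4,-0.0015,0,0,0,-0.4,-0.0015,0,0,0,-0.4,-0.0015,0,0,0,-0.4,0,0,0,0]
}}

```text
time: 28.8
position: [0.5839, -0.3183, 0.0404]
tool_rot: [0.042, 0.999, 0.0, -0.001]
ft_force: [-5.5, 0.0, 4.9]
grip_width: 0.0493
grip_force: 45.0
```

```bash
python3 -c "
from st import *;avg(5)"
```

```text
t 29.0 pos [ 0.5839 -0.3183  0.0404] F,M [-5.189  0.648  4.03   0.113  0.872  0.028] sd [0.54 0.43 0.55] w 0.0493 44.998901401413605
```

>>> {"method": "arm_command", "body": {
  "deltas": [-0.4,-0.001,0,-0.0003,0,-0.4,-0.001,0,0,0,-0.4,-0.001,0,0,0,-0.4,0,0,0,0]
}}

```text
time: 29.55
position: [0.5884, -0.3187, 0.0404]
tool_rot: [0.042, 0.999, 0.0, 0.0]
ft_force: [-1.8, 0.3, -2.1]
grip_width: 0.0493
grip_force: 45.0
```

```bash
python3 -c "
from st import *;avg(5)"
```

```text
t 29.75 pos [ 0.5884 -0.3187  0.0404] F,M [-1.766  0.153 -2.886  0.117  0.331  0.05 ] sd [0.54 0.3  0.52] w 0.0496 44.998489011777565
```

>>> {"method": "arm_command", "body": {
  "deltas": [-0.4,-0.001,0,0,0,-0.4,-0.001,0,0,0,-0.4,0,0,0,0]
}}

```text
time: 30.18
position: [0.5893, -0.3188, 0.0405]
tool_rot: [0.042, 0.999, 0.0, -0.001]
ft_force: [-4.2, -0.1, -3.6]
grip_width: 0.0498
grip_force: 45.0
```

```bash
python3 -c "
from st import *;avg(5)"
```

```text
t 30.38 pos [ 0.5894 -0.3188  0.0406] F,M [-4.429  0.019 -3.824  0.031  0.802 -0.007] sd [0.65 0.36 0.34] w 0.0494 44.999277569004335
```

>>> {"method": "arm_command", "body": {
  "deltas": [-0.4,-0.001,0,0,0,-0.4,-0.001,0,0,0,-0.4,0,0,0,0]
}}

```text
time: 30.8
position: [0.5897, -0.3188, 0.0408]
tool_rot: [0.042, 0.999, 0.001, -0.003]
ft_force: [-9.6, -0.2, -0.0]
grip_width: 0.0495
grip_force: 45.0
```

```bash
python3 -c "
from st import *;avg(5)"
```

```text
t 31.0 pos [ 0.5897 -0.3188  0.0407] F,M [-8.939 -0.65  -0.581 -0.038  1.563 -0.011] sd [0.75 0.46 0.52] w 0.0491 45.00012604461517
```

>>> {"method": "arm_command", "body": {
  "deltas": [-0.4,-0.0005,0,0,0,-0.4,0,0,0,0,-0.4,0,0,0,0,-0.4,0.001,0,0.0002,0,-0.4,0.001,0,0.0002,0,-0.4,0,0,0,0,0,0,0,0,0,0.5,0,0,0,0,1,0,0,0,0,1,0,0,0,0,1,0,0,0,0]
}}

```text
time: 32.42
position: [0.5915, -0.3194, 0.041]
tool_rot: [0.042, 0.999, -0.0, 0.001]
ft_force: [-0.4, 0.7, -0.7]
grip_width: 0.081
grip_force: 0.0
```

>>> {"method": "arm_command", "body": {
  "deltas": [1,0,0,-0.02,0,1,0,0,-0.03,0,1,0,0,-0.04,0,1,0,0,-0.04,0,1,0.03,0,-0.02,0,1,0.03,0.02,0,0,1,0.03,0.03,0,0,1,0.03,0.03,0,0,1,0.03,0.03,0,0,1,0,0.03,0,0,1,0,0.03,0,0,1,0,0,0,0]
}}

```text
time: 33.92
position: [0.4555, -0.1355, 0.1917]
tool_rot: [0.041, 0.999, -0.0, 0.001]
ft_force: [0.4, -1.1, 1.3]
grip_width: 0.0867
grip_force: 0.0
```

Run:
```python
from h import *
o=status.get_obs();print(o["time"],o["position"])
im,d=imaging.camera("top");P=cloud("top",d)
for sl in(np.s_[160:205,262:305],np.s_[160:215,350:400]):
    Q=P[sl].reshape(-1,3);q=Q[(Q[:,2]>.062)&(Q[:,2]<.082)]
    if len(q):print(len(q),q[:,2].mean(),cv2.minEnclosingCircle(q[:,:2].astype(np.float32)*1000))
s,_=imaging.camera("side")
a=cv2.resize(im[150:230,260:400],(700,400),interpolation=cv2.INTER_CUBIC)
cv2.imwrite("pics/a3.png",a[:,:,::-1])
```

```text
33.925 [ 0.45551403 -0.1354801   0.19174064]
172 0.07237643301668054 ((597.71875, 2.4346706867218018), 24.904951095581055)
181 0.07202628362992929 ((587.852294921875, -318.4547424316406), 25.89809799194336)
```

View pics/a3.png

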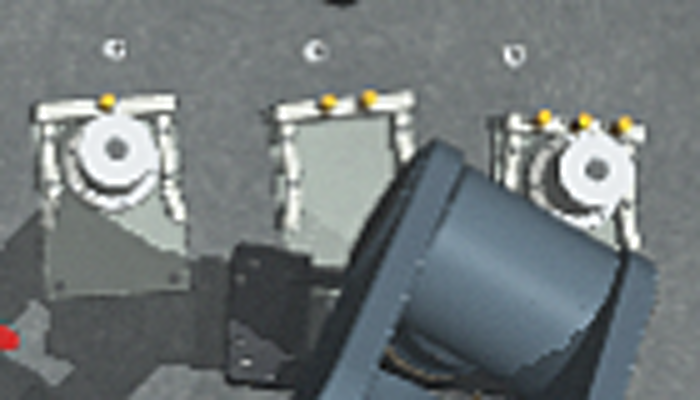

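Both hubs stand at their stops: the one-pin hub at about (117,150) and the three-pin hub at about (597,170). Both measured centres are within 2 mm of home, so I'm handing in.

```bash
python3 -c "
from rig import order;print(order.hand_in())"
```

```text
the job is handed in; nothing more can be done
None
```

I handed the job in: the hollow hub (2.2 N) stands in the one-pin lane and the solid hub (7.1 N) in the three-pin lane, each pressed to its stop at about 10 N wrist force, released, and measured within 2 mm of home; the hand-in gave no verdict.

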